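Turn the stowed mallet handle-out

TASK

The rubber mallet was put away the wrong way round: its head sticks out of the low bench rack and its handle is under the deck. Draw it right out, lay it down on the open bench and let go of it, then regrip it and put it back head-first into its own bay, so that the head is wholly under the deck and the handle sticks straight out, lying flat and let go. Leave the scraper in the neighbouring bay and the two juice bottles on the bench where they are.

Things in the scene. Friction and masses are not known exactly. Their poses are not given: they have to be found in the camera images.
- rack: Low fixed bench rack, black steel with a brown deck carrying a row of fixed dark bottles (to 252 mm above the bench, 105 mm or more behind the front edge). Origin: on the bench, middle of the front edge; x points straight in under the deck, y along the front edge, z up. 170 mm deep, 262 mm wide, 70 mm clear height under the deck; front beam 70 to 94 mm above the bench.
- rack_bay_a (a point): Middle of the front opening of one of the rack's two bays, on the bench (62.5 mm along +y from the rack's origin, same axes). Each bay is 113 mm wide between 12 mm posts, 164 mm deep, open in front, closed at the back, its floor the bare bench. The mallet is in one bay, the scraper in the other; which is which varies.
- rack_bay_b (a point): The same for the other bay, 62.5 mm along -y from the rack's origin.
- mallet_head (a point): Centre of the black rubber head, a lying cylinder 48 mm in diameter, 56 mm long across the handle; 24 mm above the bench when lying. x points along the handle to its butt, y along the head's cylinder axis, z up. The mallet is loose, 200 mm long overall, about 0.28 kg, heaviest at the head. At the start the head's centre is 60 to 72 mm out in front of the rack, the handle inside.
- mallet_handle (a point): Point on the axis of the mallet's round wooden handle (30 mm in diameter), 135 mm from the head's centre and 41 mm from the butt end, 17 mm above the bench when lying flat. Same axes as mallet_head.
- mallet_butt (a point): The rounded butt end of the mallet's handle, 176 mm from the head's centre, 15.5 mm above the bench when lying flat.
- scraper_handle (a point): Centre of the handle of a flat scraper (black handle 105 x 28 x 22 mm, steel blade 62 mm wide, about 200 mm long in all, loose), lying in the other bay the right way round, with its blade in and about 105 mm of its handle end out. Bystander: leave it alone. Its centre is 11 mm above the bench.
- bottle_a_center (a point): A dark juice bottle with a white cap, standing loose on the bench: 58 mm in diameter, 164 mm high; this point is 80 mm above its foot. Bystander: leave it alone.
- bottle_b_center (a point): A second bottle, the same as the first. Bystander: leave it alone.

How it is judged (in metres and radians):
On the way:
1. the mallet lies on the open bench, whole length clear in front of the rack, let go and at rest (x of mallet_head in the frame of rack below -0.024 m and x of mallet_butt in the frame of rack below 0 m and height (world z) of mallet_head below 0.032 m and height (world z) of mallet_butt below 0.03 m and linear speed of mallet below 0.02 m/s and angular speed of mallet below 0.2 rad/s and contact force between the fingers and mallet below 0.1 N), for 0.2 s.
At the end, for the whole second after the job is handed in: The mallet lies flat on the bench in its own bay (the one without the scraper), its head wholly under the deck (head centre at least 28 mm behind the rack's front edge), its handle's butt end at least 30 mm out in front of the front edge, within 0.3 rad of straight, at rest and let go (x of mallet_head in the frame of rack above 0.028 m and x of mallet_butt in the frame of rack below -0.03 m and ((y of mallet_head in the frame of rack above 0 m and y of scraper_handle in the frame of rack below 0 m) or (y of mallet_head in the frame of rack below 0 m and y of scraper_handle in the frame of rack above 0 m)) and angle between the x axis of mallet_head and the x axis of rack, either way round below 0.3 rad and height (world z) of mallet_head below 0.032 m and height (world z) of mallet_butt below 0.03 m and linear speed of mallet below 0.02 m/s and angular speed of mallet below 0.2 rad/s and contact force between the fingers and mallet below 0.1 N); the robot touches nothing.
It fails at once if the scraper is moved by more than 20 mm (distance of scraper_handle from where it was at the start of the episode above 0.02 m).
It fails at once if a bystander bottle is moved by more than 25 mm or tipped over (distance of any of bottle_a_center, bottle_b_center from where it was at the start of the episode above 0.025 m).
It also fails if it takes over 69 s, if anything falls off the work surface, if the arm or the gripper's body presses on something with over 40 N, if the wrist force passes 120 N, or if a joint passes its speed limit or range.

ROBOT

A 6-joint arm with a two-finger parallel gripper is mounted at the origin on the work surface. World frame = base frame: x ahead of the robot, y to its left, z up, the work surface at z = 0. Lengths are in m, angles in degrees, forces in N, time in s.
With the tool pointing down it reaches from about 0.35 to 0.875 m from the base axis. Payload 4.2 kg.
Tool frame: the origin (TCP) lies midway between the tips of the shut fingers; the grasp point (between the pads) lies r.grasp_offset behind it (r.grasp_offset is the distance from the TCP to the grasp point, in m); z points along the fingers, y is the direction in which the jaws open and shut (so a half turn about z gives the same grasp; the last joint's range is limited). The gripper opens to 87 mm and grips with 3 to 60 N. Pads are 19 mm wide; open, the fingers measure 117 mm over their backs; the gripper's body (75 mm by 190 mm) begins 51 mm behind the grasp point.
Start: joints at [-59.209, 22.042, 0.453, 0, -68.411, -14.817], TCP at [0.172, -0.601, 0.223] pointing down, gripper open.
Joint ranges: [-179.83, 179.83], [-69.29, 118.12], [-61.27, 80.66], [-181.25, 117.63], [-171.15, -9.14], [-177.46, 177.46]. Speed limits (degrees/s): [159.86, 159.86, 180, 180, 180, 180].

INTERFACE

Orientations are given as a 3x3 rotation matrix whose columns are the frame's x, y, z axes.
In Python, from station import sense, optics, r gives the robot as it stands. The module is installed in compiled form; this text tells all that it offers.
- The arm moves only by the tool servo_tool, never from a script. Its argument "deltas" is a list of rows, each an object with "slide": the shift along the tool's x, y, z in units of 25 mm (1.0 is 25 mm), a list of three; "spin": the turn about the tool's z in units of 8 degrees (1.0 is 8 degrees). A call has 1 to 10 rows; each row shifts and turns the pose as measured when the row begins, along the tool's axes as they then stand; what a row does not reach is not made up. A row lasts 1/10 s, in which the tool goes at most 50 mm and 8.59 degrees, less where a joint would pass 70% of its speed; a pose out of reach is approached as far as the arm can. A call is refused whole if a number of a shift passes 1 or a number of a turn 1, either way. A call with a gripper value outside its range is refused whole. "gripper" is the closure in counts, from 0 (fully open) to 255 (shut), set as the call begins (left out, the last holds). The fingers move at their own pace and stop on an object; the grip force is fixed at half the most. Time passes only in rows, so rows that do not move let the fingers close. It gives the time, the measured TCP pose, the force and the opening at its end, in the units of the state.
- sense(): the state, without advancing time (a new reading comes with each control period).
- optics.capture(name): name is "side" or "top" or "wrist"; returns a dict with "frame" (480x640x3 uint8, red, green, blue), "camera_matrix" (3x3 intrinsics, pixels), "eye" and "rotation" of the camera in the world. Camera axes: x right, y down, z forward; pixel columns grow to the right and rows downward; lengths in m; the calibration is good to about 2 mm. The wrist camera is an equidistant fisheye: a pixel r from the principal point sees the ray r / f radians off the axis. A picture is of the moment at which its call begins. There is no depth.
- r.finish_job(): hands the job in, once; it reports no verdict.
The state is a dict: "time_s": time; "joints": joint angles; "joint_velocities": joint speeds; "effort": joint torques, N m; "tcp_pos": TCP position; "ee_rot": TCP orientation; "wrist_force": force on the tool from outside, world axes, zero at the start; "moment": the same for the moment, N m; "gripper_width": opening from 0.0 (shut) to 1.0 (fully open).
Only numpy, scipy, OpenCV 4.12 (cv2) and the standard library are available. Lean on these libraries where they do the work, as an engineer would, in place of code of your own. Each camera call takes 0.05 s, during which the arm holds its last target.

## Working session

There is one attempt and no reset: what is moved stays moved. The work goes in short steps, Python scripts to look and compute and a tool call to move; the robot and the scene stay as the last step left them, time stands still between calls to the robot, and variables do not carry over. Pictures are saved under pics/ and viewed, and the job is handed in when it is done.

Besides the shell and the picture viewer there is one more tool, called after "Call:" as a command line: name --argument value ..., lists and objects as JSON in quotes. servo_tool: Moves the arm, as the interface text tells. Its arguments: {"type":"object","properties":{"deltas":{"type":"array"},"gripper":{"type":"number"}},"required":["deltas"]}

```bash
mkdir -p pics; ls
python3 - <<'E'
from station import sense, optics, r
import cv2,numpy as np
s=sense();print(s,r.grasp_offset)
for n in("side","top","wrist"):
    c=optics.capture(n);cv2.imwrite(f"pics/a_{n}.png",c["frame"][:,:,::-1])
    print(n,c["camera_matrix"],c["eye"],c["rotation"])
E
```

```text
pics
{'time_s': 0.0, 'joints': array([-5.92081492e+01,  2.20914942e+01,  3.78868317e-01, -2.79167912e-02,
       -6.84106644e+01, -1.48164906e+01]), 'joint_velocities': array([ 0.00699719, -0.00484845, -0.03542645, -0.04321925, -0.03963931,
        0.10883547]), 'effort': array([ 7.79965319e-06, -3.90665638e+01,  1.87409073e+01,  4.21995431e+00,
        1.10714315e-02, -1.93946189e-04]), 'tcp_pos': array([ 0.17186007, -0.60027767,  0.22144843]), 'ee_rot': array([[-9.61429564e-01, -2.75050333e-01, -7.12348892e-04],
       [-2.75051233e-01,  9.61427320e-01,  2.08037809e-03],
       [ 1.12663000e-04,  2.19606944e-03, -9.99997582e-01]]), 'wrist_force': array([ 0.29481375,  0.73804612, -0.85690269]), 'moment': array([ 0.01234725, -0.04246223,  0.01614474]), 'gripper_width': 0.9987160381120359} 0.0187
side [[611.69676483   0.         319.47401146]
 [  0.         611.69676483 234.63737025]
 [  0.           0.           1.        ]] [0.06726024 0.69864886 0.70833936] [[-0.78170706 -0.38984922  0.48677681]
 [-0.62364356  0.48656558 -0.61181913]
 [ 0.00166837 -0.78183855 -0.6234787 ]]
top [[575.10467383   0.         325.87565363]
 [  0.         575.10467383 240.56251124]
 [  0.           0.           1.        ]] [0.40354544 0.05428198 1.02601628] [[-0.00410714 -0.9833893   0.18146246]
 [-0.99991044  0.00635007  0.01178106]
 [-0.01273766 -0.18139782 -0.9833273 ]]
wrist [[371.64829954   0.         323.27148395]
 [  0.         371.64829954 250.91036847]
 [  0.           0.           1.        ]] [ 0.10912162 -0.61892133  0.38419676] [[-0.27330387  0.93374431  0.23114186]
 [ 0.96192593  0.26482915  0.06755753]
 [ 0.00186835  0.24080509 -0.9705717 ]]
```

View pics/a_top.png

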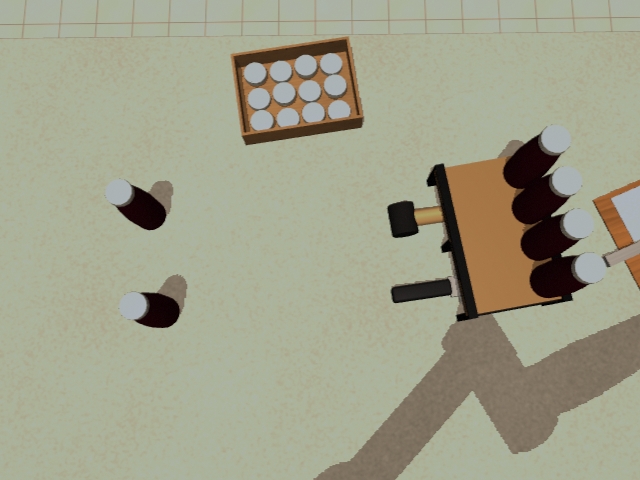

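View pics/a_side.png

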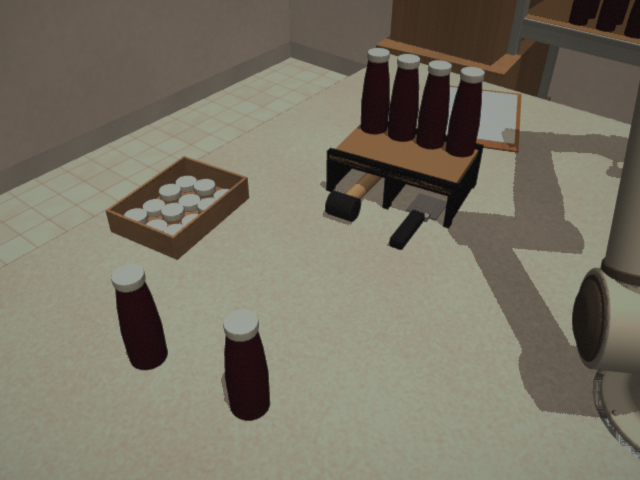

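View pics/a_wrist.png

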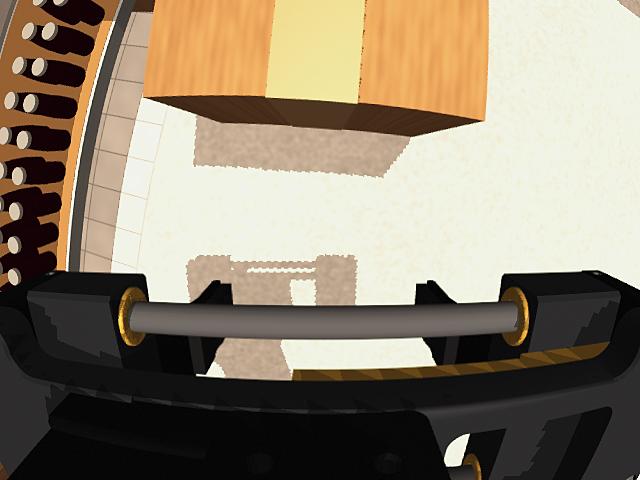

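The top view shows the mallet head at about (403,219), with its handle going under the deck at about (443,215). The scraper is at (392–452,290), the rack's front beam runs from about (437,167) to (462,318), and the two bottles are on the left. Next I'll zoom in and measure.

```bash
cat > h.py <<'E'
from station import sense, optics, r
import cv2,numpy as np
def ray(c,u,v):
    K=c["camera_matrix"];d=c["rotation"]@np.array([(u-K[0,2])/K[0,0],(v-K[1,2])/K[1,1],1.]);return c["eye"],d
def onz(c,u,v,z):
    e,d=ray(c,u,v);return e+d*(z-e[2])/d[2]
def proj(c,p):
    q=c["rotation"].T@(np.array(p)-c["eye"]);K=c["camera_matrix"];return (K@q/q[2])[:2]
def crop(c,x,y,w,h,f,name):
    im=c["frame"][y:y+h,x:x+w,::-1];im=cv2.convertScaleAbs(im,alpha=1.6,beta=20)
    cv2.imwrite(name,cv2.resize(im,None,fx=f,fy=f,interpolation=cv2.INTER_CUBIC))
E
python3 - <<'E'
from h import *
c=optics.capture("top");crop(c,380,150,200,180,4*0.83,"pics/b_top.png")
c=optics.capture("side");crop(c,310,130,190,130,4,"pics/b_side.png")
E
```

```text
(no output)
```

View pics/b_top.png

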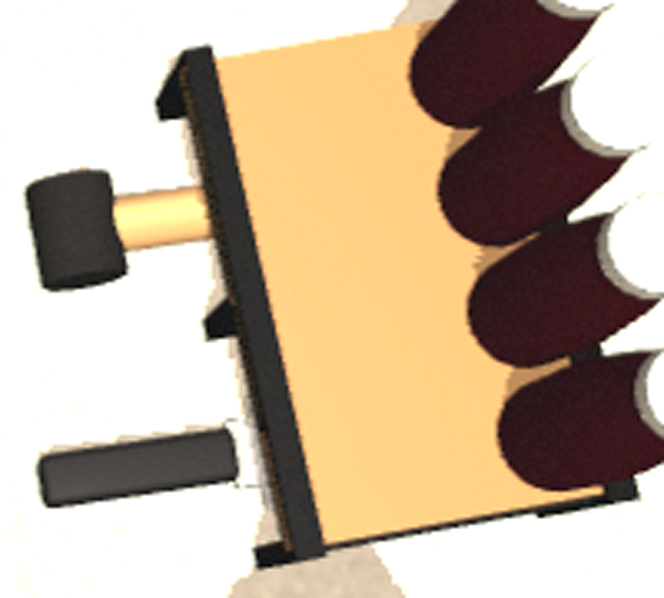

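View pics/b_side.png

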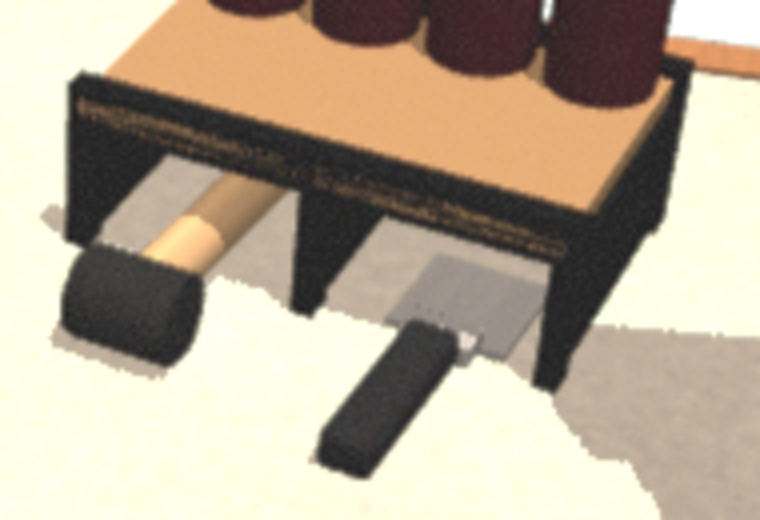

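```bash
cat > m.py <<'E'
from h import *
c=optics.capture("top");f=3.32
T=lambda x,y,z:onz(c,380+x/f,150+y/f,z)
a=T(187,49,.094);b=T(293,557,.094)
print("edge",a,b,np.linalg.norm(a-b))
fa=T(157,118,0);fb=T(258,568,0);print("feet",fa,fb,np.linalg.norm(fa-fb))
s=optics.capture("side")
S=lambda x,y,z:onz(s,310+x/4,130+y/4,z)
a2=S(72,77,.094);b2=S(592,212,.094);print("side edge",a2,b2,np.linalg.norm(a2-b2))
g=S(70,238,0);h=S(535,388,0);print("side feet",g,h,np.linalg.norm(g-h))
h1=T(120,224,.023);h2=T(205,213.5,.021);d=h2-h1;print("handle",h1,h2,np.degrees(np.arctan2(d[1],d[0])))
# head mask
for cam,x,y,w,hh in((c,380,195,45,50),):
    g=cv2.cvtColor(cam["frame"],cv2.COLOR_RGB2GRAY)[y:y+hh,x:x+w];m=(g<50).astype(np.uint8)
    n,l,st,ce=cv2.connectedComponentsWithStats(m)
    print(st,ce)
    i=1+np.argmax(st[1:,4]);print("headc",onz(cam,x+ce[i][0],y+ce[i][1],.03))
print("side head",S(130,300,.026))
print("scr",T(42,480,.022),T(235,452,.022), "side", S(345,455,.011),S(437,340,.011))
for u,v in((155,225),(168,320)):print("bot foot",onz(c,u,v,0))
for u,v in((119,192),(133,306)):print("bot cap",onz(c,u,v,.164))
E
python3 m.py
```

```text
edge [ 0.70420915 -0.12118873  0.094     ] [ 0.448194   -0.16231331  0.094     ] 0.2592970963911999
feet [ 0.69476978 -0.1207264   0.        ] [ 0.44698812 -0.16534039  0.        ] 0.2517660868289795
side edge [ 0.70069066 -0.12366518  0.094     ] [ 0.44512613 -0.17706737  0.094     ] 0.26108431434974616
side feet [ 0.69988178 -0.12254755  0.        ] [ 0.45161564 -0.16122474  0.        ] 0.25126082141629014
handle [ 0.62947533 -0.09485194  0.023     ] [ 0.63539706 -0.14101264  0.021     ] -82.68973313492897
[[   0    0   45   50 1399]
 [   8    6   30   37  851]] [[21.82130093 24.76411723]
 [22.29377203 24.06580494]]
headc [ 0.62517569 -0.069244    0.03      ]
side head [ 0.62223502 -0.06914911  0.026     ]
scr [ 0.49235991 -0.04966428  0.022     ] [ 0.50653734 -0.15133108  0.022     ] side [ 0.48775576 -0.05133226  0.011     ] [ 0.50072854 -0.15149118  0.011     ]
bot foot [0.6238729  0.37926027 0.        ]
bot foot [0.45128592 0.34746984 0.        ]
bot cap [0.64152664 0.38616823 0.164     ]
bot cap [0.46472093 0.35422431 0.164     ]
```

The rack origin is about (0.575, -0.144), its x axis points along about -80.4°, and the mallet is in bay_a. The head is at about (0.624, -0.069) and the mallet x axis points along about -82.7°. I'll raise the tool first, then swing it around the rack.

Call:
servo_tool --deltas '[{"slide": [0, 0, -1], "spin": 0}, {"slide": [0, 0, -1], "spin": 0}, {"slide": [0, 0, -1], "spin": 0}, {"slide": [0, 0, -1], "spin": 0}, {"slide": [-0.83, 1, 0], "spin": 0}, {"slide": [-0.83, 1, 0], "spin": 0}, {"slide": [-0.83, 1, 0], "spin": 0}, {"slide": [-0.83, 1, 0], "spin": 0}, {"slide": [-0.83, 1, 0], "spin": 0}, {"slide": [-0.83, 1, 0], "spin": 0}]' --gripper 0

```text
time_s: 1.35
tcp_pos: [0.2515, -0.4189, 0.3242]
ee_rot: [[-0.963, -0.268, -0.001], [-0.268, 0.963, 0.004], [-0.0, 0.004, -1.0]]
wrist_force: [0.0, -0.1, 0.3]
gripper_width: 1.001
```

Call:
servo_tool --deltas '[{"slide": [-0.8, 1, 0], "spin": 0}, {"slide": [-0.8, 1, 0], "spin": 0}, {"slide": [-0.8, 1, 0], "spin": 0}, {"slide": [-0.8, 1, 0], "spin": 0}, {"slide": [-0.8, 1, 0], "spin": 0}, {"slide": [-0.8, 1, 0], "spin": 0}, {"slide": [-1, 0.5, 0], "spin": 0}, {"slide": [-1, 0.5, 0], "spin": 0}, {"slide": [-1, 0.5, 0], "spin": 0}, {"slide": [-1, 0.5, 0], "spin": 0}]'

```text
time_s: 2.35
tcp_pos: [0.4121, -0.1544, 0.3284]
ee_rot: [[-0.963, -0.27, 0.008], [-0.269, 0.963, 0.003], [-0.008, 0.001, -1.0]]
wrist_force: [1.4, 0.1, -0.8]
gripper_width: 0.998
```

Call:
servo_tool --deltas '[{"slide": [-0.95, 0.18, 0], "spin": 0}, {"slide": [-0.95, 0.18, 0], "spin": 0}, {"slide": [-0.95, 0.18, 0], "spin": 0}, {"slide": [-0.95, 0.18, 0], "spin": 0}, {"slide": [-0.95, 0.18, 0], "spin": 0}, {"slide": [-0.95, 0.18, 0], "spin": 0}, {"slide": [-0.95, 0.18, 0], "spin": 0}, {"slide": [-0.95, 0.18, 0], "spin": 0}, {"slide": [-0.95, 0.18, 0], "spin": 0}, {"slide": [0, 0, 0], "spin": 0}]'

```text
time_s: 3.35
tcp_pos: [0.6153, -0.0496, 0.3301]
ee_rot: [[-0.962, -0.274, 0.009], [-0.274, 0.962, 0.004], [-0.01, 0.001, -1.0]]
wrist_force: [-1.9, -1.2, -0.9]
gripper_width: 1.006
```

Call:
servo_tool --deltas '[{"slide": [0, 0, 0], "spin": -1}, {"slide": [0, 0, 0], "spin": -1}, {"slide": [0, 0, 0], "spin": -1}, {"slide": [0, 0, 0], "spin": -1}, {"slide": [0, 0, 0], "spin": -1}, {"slide": [0, 0, 0], "spin": -1}, {"slide": [0, 0, 0], "spin": -1}, {"slide": [0, 0, 0], "spin": -1}, {"slide": [0, 0, 0], "spin": -1}, {"slide": [0, 0, 0], "spin": -1}]'

```text
time_s: 4.35
tcp_pos: [0.6103, -0.0516, 0.3302]
ee_rot: [[0.159, -0.987, 0.005], [-0.987, -0.159, 0.004], [-0.003, -0.006, -1.0]]
wrist_force: [-0.2, 0.1, -0.8]
gripper_width: 1.0
```

Run:
```python
from h import *
c=optics.capture("wrist");cv2.imwrite("pics/c_wrist.png",c["frame"][:,:,::-1]);print(sense()["joints"],sense()["tcp_pos"])
```

```text
[ 10.20774758  17.7598431    9.39433107  -0.15685701 -81.27216443
  -0.84165102] [ 0.61030676 -0.05163011  0.33032458]
```

View pics/c_wrist.png

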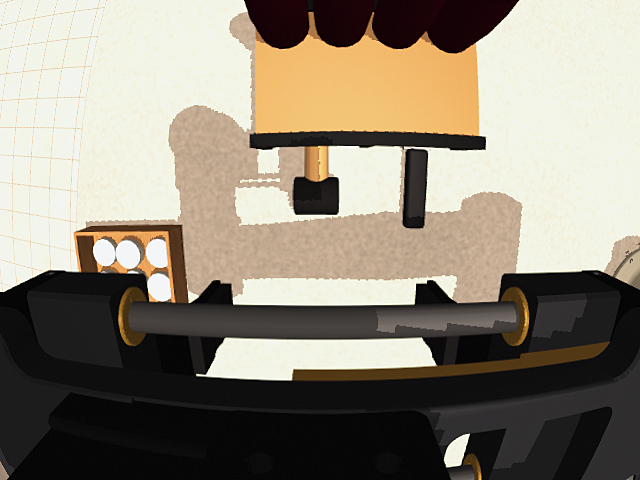

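The wrist view shows the head at (294–338, 178–214) and the handle at (305–328, 147–178). I'll cross-check these against the top view.

```bash
cat >> h.py <<'E'
def wonz(c,u,v,z):
    K=c["camera_matrix"];x=(u-K[0,2])/K[0,0];y=(v-K[1,2])/K[1,1];t=np.hypot(x,y)
    d=c["rotation"]@np.array([np.sin(t)*x/t,np.sin(t)*y/t,np.cos(t)]);e=c["eye"];return e+d*(z-e[2])/d[2]
E
python3 - <<'E'
from h import *
c=optics.capture("wrist")
print(wonz(c,294,200,.03),wonz(c,338,200,.03),"c",wonz(c,316,197,.03))
a=wonz(c,316.5,176,.03);b=wonz(c,317,149,.03);d=b-a;print(a,b,np.degrees(np.arctan2(d[1],d[0])))
p=wonz(c,250,148,.07);q=wonz(c,485,150,.07);print("beam",p,q,np.degrees(np.arctan2(*(p-q)[[1,0]])))
t=optics.capture("top")
for u,v in((245,143),(362,125),(235,60)):print("crate",onz(t,u,v,0.03))
E
```

```text
[ 0.65080531 -0.06071485  0.03      ] [ 0.59646827 -0.06948864  0.03      ] c [ 0.62418051 -0.06876539  0.03      ]
[ 0.627726   -0.09483491  0.03      ] [ 0.63246733 -0.12814675  0.03      ] -81.89940848341826
beam [ 0.70726061 -0.11755399  0.07      ] [ 0.43474208 -0.16579354  0.07      ] 10.038163819915605
crate [0.76901545 0.21280318 0.03      ]
crate [ 8.01676155e-01 -6.88720318e-04  3.00000000e-02]
crate [0.93245662 0.23507762 0.03      ]
```

Call:
servo_tool --deltas '[{"slide": [0.4, -0.25, 0], "spin": 0.1}, {"slide": [0.35, -0.25, 0], "spin": 0.1}, {"slide": [0, 0, 1], "spin": 0}, {"slide": [0, 0, 1], "spin": 0}, {"slide": [0, 0, 1], "spin": 0}, {"slide": [0, 0, 1], "spin": 0}, {"slide": [0, 0, 1], "spin": 0}, {"slide": [0, 0, 1], "spin": 0}, {"slide": [0, 0, 1], "spin": 0}, {"slide": [0, 0, 0.6], "spin": 0}]'

```text
time_s: 5.5
tcp_pos: [0.6352, -0.0763, 0.1357]
ee_rot: [[0.094, -0.996, 0.015], [-0.996, -0.093, 0.002], [-0.001, -0.015, -1.0]]
wrist_force: [-0.9, -0.8, -0.6]
gripper_width: 0.997
```

Call:
servo_tool --deltas '[{"slide": [-0.2, 0.2, 0], "spin": -0.2}, {"slide": [-0.2, 0.2, 0], "spin": 0}, {"slide": [0, 0, 0.8], "spin": 0}, {"slide": [0, 0, 0.8], "spin": 0}, {"slide": [0, 0, 0], "spin": 0}, {"slide": [0, 0, 0], "spin": 0}]'

```text
time_s: 6.1
tcp_pos: [0.6264, -0.068, 0.0974]
ee_rot: [[0.118, -0.993, 0.019], [-0.993, -0.118, 0.001], [0.001, -0.019, -1.0]]
wrist_force: [0.6, -0.6, 0.4]
gripper_width: 1.001
```

Call:
servo_tool --deltas '[{"slide": [0, 0, 0.9], "spin": 0}, {"slide": [0, 0.05, 0.9], "spin": 0}, {"slide": [0, 0.05, 0.9], "spin": 0}, {"slide": [0, 0, 0.4], "spin": 0}, {"slide": [0, 0, 0.1], "spin": 0}, {"slide": [0, 0, 0], "spin": 0}]'

```text
time_s: 6.7
tcp_pos: [0.6338, -0.0674, 0.027]
ee_rot: [[0.12, -0.992, 0.039], [-0.993, -0.12, 0.002], [0.003, -0.039, -0.999]]
wrist_force: [-0.6, 0.6, -0.1]
gripper_width: 0.999
```

Call:
servo_tool --deltas '[{"slide": [0, 0.3, 0], "spin": 0}, {"slide": [0, 0.15, 0.3], "spin": 0}, {"slide": [0, 0.1, 0.3], "spin": 0}, {"slide": [0, 0, 0.1], "spin": 0}, {"slide": [0, 0, 0], "spin": 0}]'

```text
time_s: 7.2
tcp_pos: [0.6218, -0.069, 0.0114]
ee_rot: [[0.12, -0.992, 0.046], [-0.993, -0.12, 0.003], [0.003, -0.046, -0.999]]
wrist_force: [0.1, 0.4, 0.3]
gripper_width: 1.002
```

Call:
servo_tool --deltas '[{"slide": [0, 0.03, 0.15], "spin": 0}, {"slide": [0, 0, 0], "spin": 0}, {"slide": [0, 0, 0], "spin": 0}, {"slide": [0, 0, 0], "spin": 0}, {"slide": [0, 0, 0], "spin": 0}, {"slide": [0, 0, 0], "spin": 0}, {"slide": [0, 0, 0], "spin": 0}, {"slide": [0, 0, 0], "spin": 0}]' --gripper 255

```text
time_s: 8.0
tcp_pos: [0.6228, -0.0689, 0.0078]
ee_rot: [[0.121, -0.992, 0.048], [-0.993, -0.121, 0.003], [0.003, -0.048, -0.999]]
wrist_force: [0.9, -0.5, -0.5]
gripper_width: 0.649
```

Call:
servo_tool --deltas '[{"slide": [-0.3, 0, -0.12], "spin": 0}, {"slide": [-0.6, 0, 0], "spin": 0}, {"slide": [-0.8, 0, 0], "spin": 0}, {"slide": [-0.8, 0, 0], "spin": 0}, {"slide": [-0.8, 0, 0], "spin": 0}, {"slide": [-0.8, 0, 0], "spin": 0}, {"slide": [0, 0, 0], "spin": 0}]'

```text
time_s: 8.7
tcp_pos: [0.6042, 0.0405, 0.0075]
ee_rot: [[0.119, -0.992, 0.038], [-0.993, -0.119, 0.002], [0.003, -0.038, -0.999]]
wrist_force: [-0.2, 0.1, -1.3]
gripper_width: 0.653
```

Call:
servo_tool --deltas '[{"slide": [-0.8, 0.1, 0], "spin": 0}, {"slide": [-0.8, 0.4, 0], "spin": 0}, {"slide": [-0.8, 0.5, 0], "spin": 0}, {"slide": [-0.8, 0.5, 0], "spin": 0}, {"slide": [-0.5, 0.3, 0], "spin": 0}, {"slide": [0, 0, 0], "spin": 0}]'

```text
time_s: 9.3
tcp_pos: [0.548, 0.1313, 0.0077]
ee_rot: [[0.124, -0.991, 0.043], [-0.992, -0.124, 0.001], [0.004, -0.043, -0.999]]
wrist_force: [0.1, 0.4, -1.7]
gripper_width: 0.652
```

Run:
```python
from h import *
for n in("top",):
    c=optics.capture(n);cv2.imwrite(f"pics/d_{n}.png",c["frame"][:,:,::-1])
print(sense()["joints"])
```

```text
[ 30.56213712  29.30751257 -25.07951437   2.20737834 -33.46891403
 -25.27483762]
```

View pics/d_top.png

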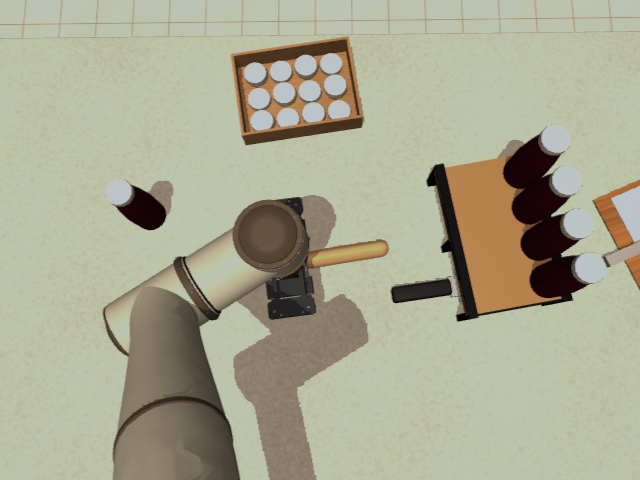

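Run:
```python
from h import *
for n in("side","wrist"):
    c=optics.capture(n);cv2.imwrite(f"pics/d_{n}.png",c["frame"][:,:,::-1])
```

```text
(no output)
```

View pics/d_side.png

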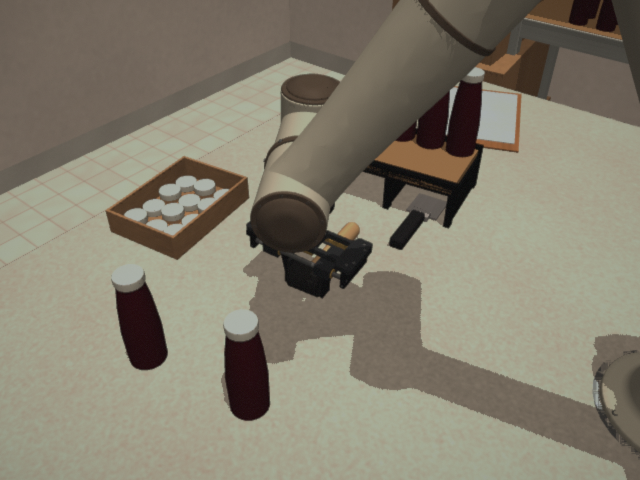

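View pics/d_wrist.png

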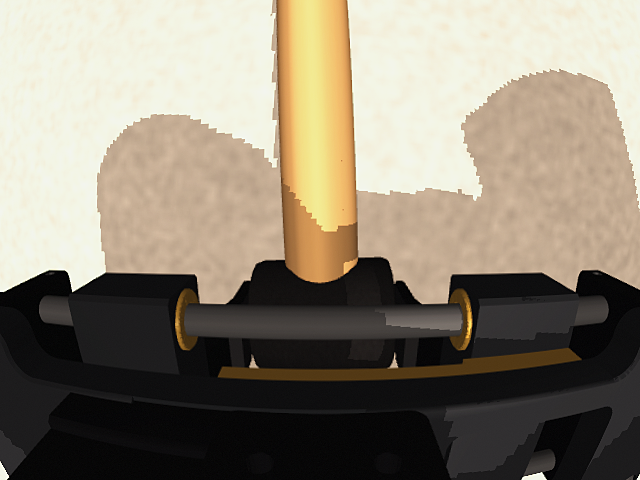

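The mallet is held by its head and fully clear of the rack. The elbow hangs out to the left, so I'll triangulate its height against bottle B before spinning.

```bash
cat >> h.py <<'E'
def tri(c1,p1,c2,p2):
    e1,d1=ray(c1,*p1);e2,d2=ray(c2,*p2);A=np.stack([d1,-d2],1);s=np.linalg.lstsq(A,e2-e1,rcond=None)[0]
    a=e1+d1*s[0];b=e2+d2*s[1];return (a+b)/2,np.linalg.norm(a-b)
E
python3 - <<'E'
from h import *
t=optics.capture("top");s=optics.capture("side")
print(tri(t,(118,322),s,(290,220)),tri(t,(268,235),s,(310,88)))
print(sense()["ee_rot"])
E
```

```text
(array([0.42622086, 0.31384242, 0.31317191]), np.float64(0.019901832621292206)) (array([0.53377815, 0.13079683, 0.36395605]), np.float64(0.0022754142902090264))
[[ 1.21150423e-01 -9.91664269e-01  4.38697198e-02]
 [-9.92624503e-01 -1.21225811e-01  9.47647057e-04]
 [ 4.37839465e-03 -4.36609667e-02 -9.99036811e-01]]
```

Call:
servo_tool --deltas '[{"slide": [0, 0, -0.4], "spin": 0}, {"slide": [0, 0, 0], "spin": 0.6}, {"slide": [0, 0, 0], "spin": 0.9}, {"slide": [0, 0, 0], "spin": 0.9}, {"slide": [0, 0, 0], "spin": 0.9}, {"slide": [0, 0, 0], "spin": 0.9}, {"slide": [0, 0, 0], "spin": 0.9}, {"slide": [0, 0, 0], "spin": 0.9}, {"slide": [0, 0, 0], "spin": 0.6}, {"slide": [0, 0, 0], "spin": 0}]'

```text
time_s: 10.55
tcp_pos: [0.5521, 0.1236, 0.021]
ee_rot: [[-0.75, -0.66, 0.045], [-0.661, 0.751, 0.001], [-0.035, -0.029, -0.999]]
wrist_force: [1.1, 0.9, -3.9]
gripper_width: 0.646
```

Run:
```python
from h import *
print(sense()["joints"])
```

```text
[ 29.69924548  28.2288151  -24.28665249   2.10996461 -35.20194548
 -80.04810015]
```

Call:
servo_tool --deltas '[{"slide": [0, 0, 0], "spin": 0.6}, {"slide": [0, 0, 0], "spin": 0.9}, {"slide": [0, 0, 0], "spin": 0.9}, {"slide": [0, 0, 0], "spin": 0.9}, {"slide": [0, 0, 0], "spin": 0.9}, {"slide": [0, 0, 0], "spin": 0.9}, {"slide": [0, 0, 0], "spin": 0.9}, {"slide": [0, 0, 0], "spin": 0.9}, {"slide": [0, 0, 0], "spin": 0.6}, {"slide": [0, 0, 0], "spin": 0}]'

```text
time_s: 11.55
tcp_pos: [0.5548, 0.1194, 0.0238]
ee_rot: [[-0.937, 0.345, 0.048], [0.346, 0.938, 0.001], [-0.045, 0.018, -0.999]]
wrist_force: [-0.4, -0.1, -2.8]
gripper_width: 0.646
```

Call:
servo_tool --deltas '[{"slide": [0, 0, 0], "spin": 0.9}, {"slide": [0, 0, 0], "spin": 0.9}, {"slide": [0, 0, 0], "spin": 0.6}, {"slide": [0, 0, 0], "spin": 0.2}, {"slide": [0, 0, 0], "spin": 0}]'

```text
time_s: 12.05
tcp_pos: [0.5552, 0.1178, 0.0245]
ee_rot: [[-0.754, 0.655, 0.048], [0.656, 0.755, 0.0], [-0.036, 0.032, -0.999]]
wrist_force: [-0.5, -0.8, -3.8]
gripper_width: 0.647
```

Run:
```python
from h import *
print(sense()["joints"])
for n in("top","side"):
    c=optics.capture(n);cv2.imwrite(f"pics/e_{n}.png",c["frame"][:,:,::-1])
```

```text
[  29.05690016   28.00959381  -24.03931896    2.24671835  -35.56666851
 -161.83020601]
```

View pics/e_top.png

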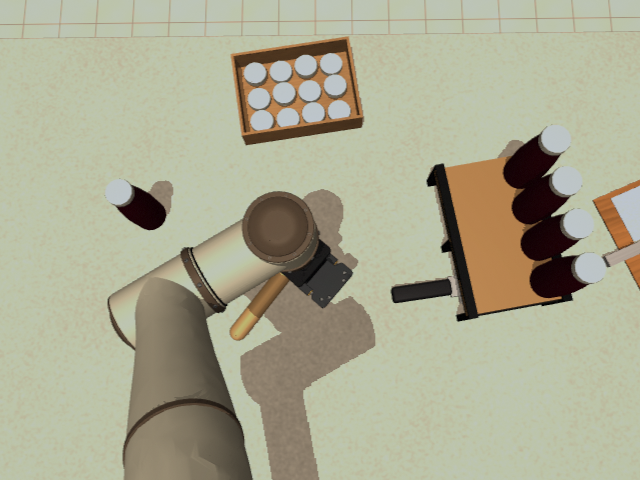

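View pics/e_side.png

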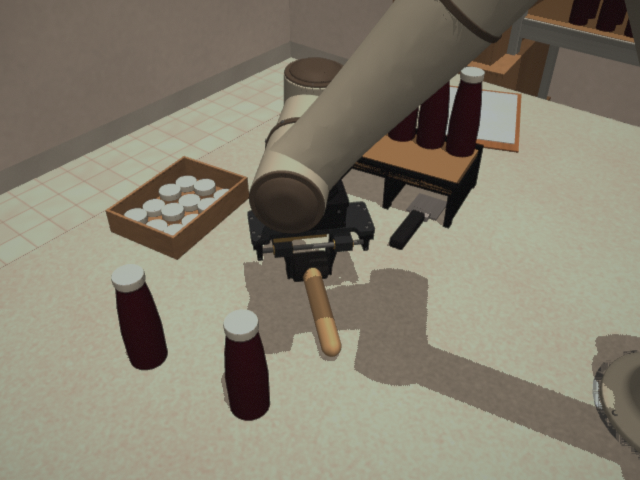

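Call:
servo_tool --deltas '[{"slide": [0, 0, 0.35], "spin": 0}, {"slide": [0, 0, 0.25], "spin": 0}, {"slide": [0, 0, 0.1], "spin": 0}, {"slide": [0, 0, 0], "spin": 0}, {"slide": [0, 0, 0], "spin": 0}]'

```text
time_s: 12.65
tcp_pos: [0.5568, 0.1177, 0.008]
ee_rot: [[-0.758, 0.651, 0.049], [0.651, 0.759, -0.001], [-0.037, 0.031, -0.999]]
wrist_force: [-0.7, -1.0, 0.3]
gripper_width: 0.64
```

Wrist force shows the weight is off the gripper, so the mallet is on the bench. I'll open, wait and lift.

Call:
servo_tool --deltas '[{"slide": [0, 0, 0], "spin": 0}, {"slide": [0, 0, 0], "spin": 0}, {"slide": [0, 0, 0], "spin": 0}, {"slide": [0, 0, 0], "spin": 0}, {"slide": [0, 0, 0], "spin": 0}, {"slide": [0, 0, 0], "spin": 0}, {"slide": [0, 0, -0.8], "spin": 0}, {"slide": [0, 0, -1], "spin": 0}, {"slide": [0, 0, -1], "spin": 0}, {"slide": [0, 0, -1], "spin": 0}]' --gripper 0

```text
time_s: 13.65
tcp_pos: [0.5507, 0.1172, 0.1013]
ee_rot: [[-0.758, 0.651, 0.042], [0.651, 0.759, -0.004], [-0.034, 0.024, -0.999]]
wrist_force: [-0.2, 0.3, 0.3]
gripper_width: 1.0
```

Call:
servo_tool --deltas '[{"slide": [0.5, 0, -1], "spin": 0}, {"slide": [0.5, 0, -1], "spin": 0}, {"slide": [0.5, 0, -1], "spin": 0}, {"slide": [0, 0, -0.5], "spin": 0}, {"slide": [0, 0, 0], "spin": 0}]'

```text
time_s: 14.15
tcp_pos: [0.5186, 0.1432, 0.1951]
ee_rot: [[-0.758, 0.651, 0.05], [0.651, 0.759, 0.0], [-0.037, 0.033, -0.999]]
wrist_force: [-0.5, -1.0, 0.2]
gripper_width: 1.0
```

Run:
```python
from h import *
print(sense()["joints"],sense()["tcp_pos"])
for n in("top","side","wrist"):
    c=optics.capture(n);cv2.imwrite(f"pics/f_{n}.png",c["frame"][:,:,::-1])
```

```text
[  33.63983719   13.49327061  -16.86166195    1.8536623   -57.28304102
 -165.25175866] [0.51860408 0.14321853 0.19512367]
```

View pics/f_top.png

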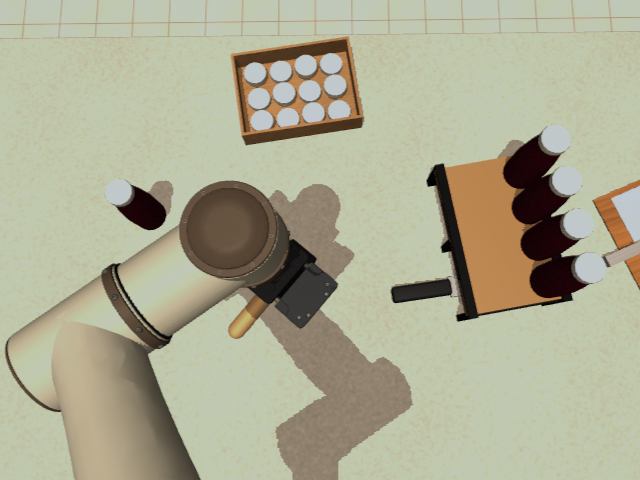

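View pics/f_side.png

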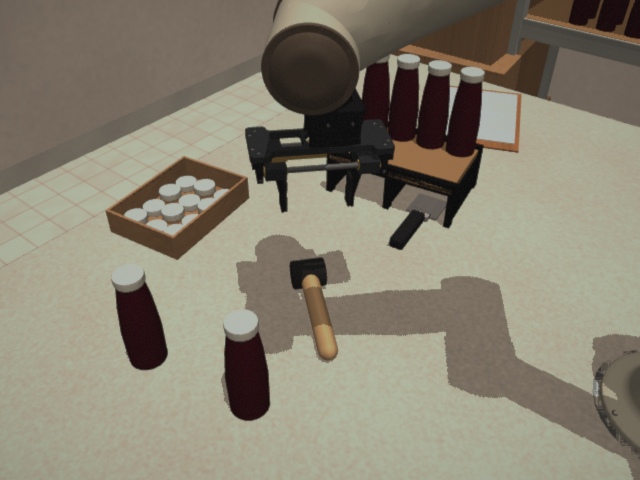

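View pics/f_wrist.png

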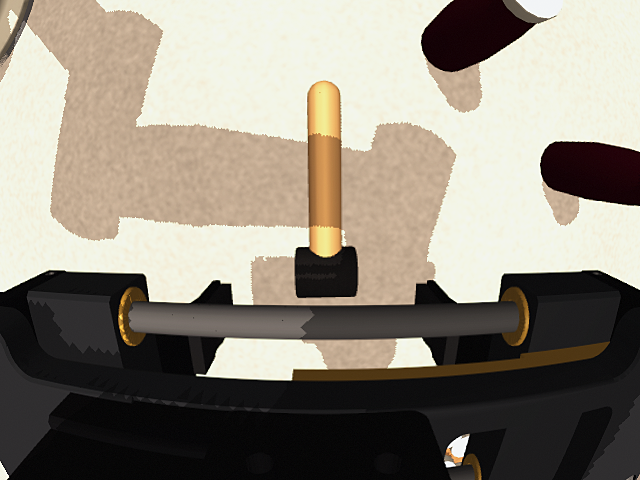

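Run:
```python
from h import *
c=optics.capture("wrist")
b=wonz(c,324,81,.0155);j=wonz(c,325.5,252,.022);d=b-j
print(b,j,np.linalg.norm(d),np.degrees(np.arctan2(d[1],d[0])))
u=d/np.linalg.norm(d);u[2]=0;hc=b-u*.176;print("head",hc,"grip",hc+u*.115)
s=optics.capture("side");print("side butt",onz(s,328,352,.012))
t=optics.capture("top");print("top butt",onz(t,235,331,.0155))
print(sense()["ee_rot"])
```

```text
[0.42104932 0.23204659 0.0155    ] [0.54026508 0.13083784 0.022     ] 0.15651791644576565 139.67026088162723
head [0.55510409 0.1182402  0.0155    ] grip [0.46751148 0.19260233 0.0155    ]
side butt [0.4283509  0.22405513 0.012     ]
top butt [0.43103342 0.22517766 0.0155    ]
[[-0.75719916  0.65175094  0.04324512]
 [ 0.65224812  0.75799819 -0.00333686]
 [-0.03495453  0.02567988 -0.99905892]]
```

Call:
servo_tool --deltas '[{"slide": [0, 0, 0], "spin": -1}, {"slide": [0, 0, 0], "spin": -1}, {"slide": [0, 0, 0], "spin": -1}, {"slide": [0, 0, 0], "spin": -1}, {"slide": [0, 0, 0], "spin": -1}, {"slide": [0, 0, 0], "spin": -1}, {"slide": [0, 0, 0], "spin": -1}, {"slide": [0, 0, 0], "spin": -1}, {"slide": [0, 0, 0], "spin": -1}, {"slide": [0, 0, 0], "spin": -1}]'

```text
time_s: 15.45
tcp_pos: [0.5155, 0.1385, 0.1808]
ee_rot: [[-0.739, -0.673, 0.026], [-0.673, 0.739, -0.014], [-0.01, -0.028, -1.0]]
wrist_force: [-0.5, -0.1, 0.1]
gripper_width: 0.999
```

Call:
servo_tool --deltas '[{"slide": [0, 0, 0], "spin": -1}, {"slide": [0, 0, 0], "spin": -1}, {"slide": [0, 0, 0], "spin": -1}, {"slide": [0, 0, 0], "spin": -1}, {"slide": [0, 0, 0], "spin": -1}, {"slide": [0, 0, 0], "spin": -1}, {"slide": [0, 0, 0], "spin": -1}, {"slide": [0, 0, 0], "spin": -1}, {"slide": [0, 0, 0], "spin": -1}, {"slide": [0, 0, 0], "spin": -1}]'

```text
time_s: 16.45
tcp_pos: [0.5133, 0.1348, 0.17]
ee_rot: [[0.581, -0.814, 0.008], [-0.814, -0.581, -0.024], [0.024, 0.008, -1.0]]
wrist_force: [-0.5, 0.2, -0.7]
gripper_width: 0.998
```

Call:
servo_tool --deltas '[{"slide": [0, 0, 0], "spin": -0.9}, {"slide": [0, 0, 0], "spin": -0.7}, {"slide": [0, 0, 0], "spin": 0}, {"slide": [-0.9, -0.2, 0], "spin": 0}, {"slide": [-0.9, -0.2, 0], "spin": 0}, {"slide": [-0.6, -0.1, 0], "spin": 0}, {"slide": [0, 0, 0], "spin": 0}, {"slide": [0, 0, 0], "spin": 0}]'

```text
time_s: 17.25
tcp_pos: [0.4746, 0.1827, 0.1621]
ee_rot: [[0.744, -0.668, -0.002], [-0.668, -0.743, -0.031], [0.019, 0.025, -1.0]]
wrist_force: [0.4, -0.2, 0.1]
gripper_width: 1.002
```

Run:
```python
from h import *
print(sense()["joints"],sense()["tcp_pos"])
for n in("side","wrist"):
    c=optics.capture(n);cv2.imwrite(f"pics/g_{n}.png",c["frame"][:,:,::-1])
```

```text
[ 40.18648487  14.34292187 -20.8428836    1.55952693 -56.08714295
   6.99114565] [0.47456256 0.18268521 0.1620836 ]
```

View pics/g_side.png

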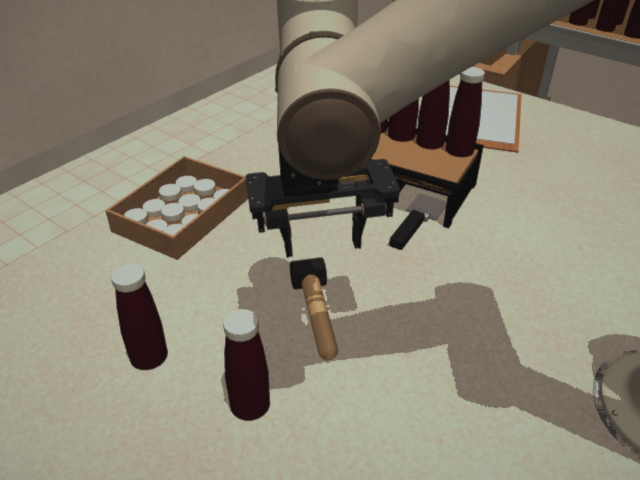

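View pics/g_wrist.png

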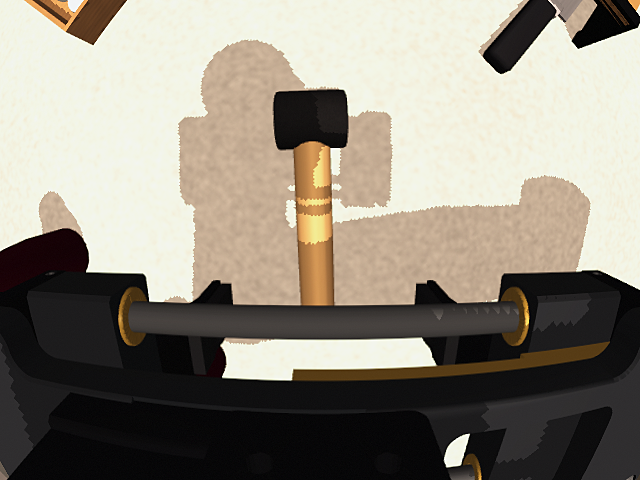

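Run:
```python
from h import *
c=optics.capture("wrist")
j=wonz(c,312,150,.023);e=wonz(c,317,303,.02);d=e-j
print(j,e,np.degrees(np.arctan2(d[1],d[0])),"head",wonz(c,311.5,117,.03))
R=sense()["ee_rot"];p=sense()["tcp_pos"];g=p-R[:,2]*r.grasp_offset
print("tcp",p)
for q in(j,e):print((R.T@(q-p)))
```

```text
[0.5355666  0.13496762 0.023     ] [0.43582731 0.2200847  0.02      ] 139.5227025018951 head [0.55523831 0.11767956 0.03      ]
tcp [0.47490907 0.18231142 0.16224337]
[ 0.07404618 -0.00878788  0.14053264]
[-0.05706572 -0.00543796  0.14107202]
```

Call:
servo_tool --deltas '[{"slide": [-0.3, -0.28, 0], "spin": -0.15}, {"slide": [0, 0, 0.9], "spin": 0}, {"slide": [0, 0, 0.9], "spin": 0}, {"slide": [0, 0, 0.9], "spin": 0}, {"slide": [0, 0, 0.9], "spin": 0}, {"slide": [0, 0, 0.4], "spin": 0}, {"slide": [0, 0, 0], "spin": 0}, {"slide": [0, 0, 0], "spin": 0}]'

```text
time_s: 18.2
tcp_pos: [0.4786, 0.1926, 0.0606]
ee_rot: [[0.758, -0.652, 0.005], [-0.652, -0.758, -0.027], [0.021, 0.018, -1.0]]
wrist_force: [-0.6, -0.4, 0.4]
gripper_width: 1.002
```

Run:
```python
from h import *
c=optics.capture("wrist");cv2.imwrite("pics/i_wrist.png",c["frame"][:,:,::-1])
R=sense()["ee_rot"];p=sense()["tcp_pos"]
h=np.array([.5555,.118,.019]);a=np.radians(139.6);u=np.array([np.cos(a),np.sin(a),0])
print(p,R.T@(h-p),R.T@(h+u*.115-p))
```

```text
[0.47866542 0.19266252 0.06080016] [0.10602384 0.00576162 0.04417066] [-0.00894866  0.00638734  0.04173477]
```

View pics/i_wrist.png

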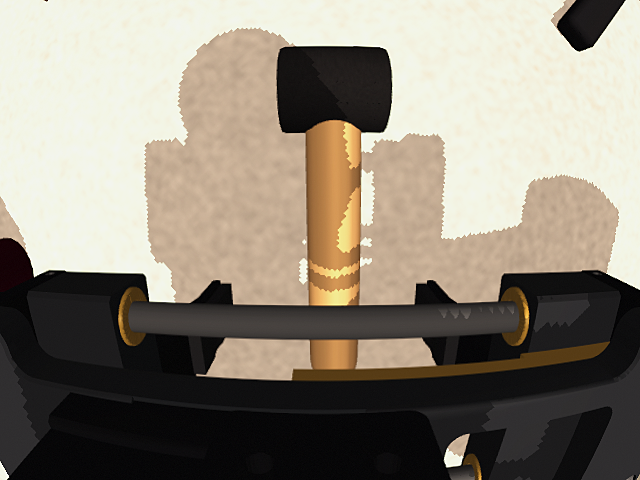

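Call:
servo_tool --deltas '[{"slide": [-0.1, 0.22, 0.4], "spin": 0}, {"slide": [0, 0, 0.8], "spin": 0}, {"slide": [0, 0, 0.6], "spin": 0}, {"slide": [0, 0, 0.2], "spin": 0}, {"slide": [0, 0, 0], "spin": 0}, {"slide": [0, 0, 0], "spin": 0}]'

```text
time_s: 18.85
tcp_pos: [0.4788, 0.193, 0.0168]
ee_rot: [[0.759, -0.651, 0.019], [-0.651, -0.759, -0.017], [0.025, 0.001, -1.0]]
wrist_force: [-0.4, 0.6, -0.4]
gripper_width: 1.0
```

Call:
servo_tool --deltas '[{"slide": [-0.1, 0.2, 0.25], "spin": 0}, {"slide": [0, 0, 0.2], "spin": 0}, {"slide": [0, 0, 0], "spin": 0}, {"slide": [0, 0, 0], "spin": 0}]'

```text
time_s: 19.25
tcp_pos: [0.4745, 0.1914, 0.0067]
ee_rot: [[0.759, -0.651, 0.022], [-0.65, -0.759, -0.014], [0.026, -0.003, -1.0]]
wrist_force: [-0.9, -0.0, 0.5]
gripper_width: 1.001
```

Call:
servo_tool --deltas '[{"slide": [0, 0, 0], "spin": 0}, {"slide": [0, 0, 0], "spin": 0}, {"slide": [0, 0, 0], "spin": 0}, {"slide": [0, 0, 0], "spin": 0}, {"slide": [0, 0, 0], "spin": 0}, {"slide": [0, 0, 0], "spin": 0}, {"slide": [0, 0, 0], "spin": 0}, {"slide": [0, 0, 0], "spin": 0}, {"slide": [0, 0, 0], "spin": 0}, {"slide": [0, 0, 0], "spin": 0}]' --gripper 255

```text
time_s: 20.25
tcp_pos: [0.4743, 0.1912, 0.0069]
ee_rot: [[0.758, -0.651, 0.021], [-0.651, -0.759, -0.015], [0.026, -0.003, -1.0]]
wrist_force: [-0.1, -0.4, 0.7]
gripper_width: 0.338
```

Run:
```python
from h import *
c=optics.capture("wrist");cv2.imwrite("pics/j_wrist.png",c["frame"][:,:,::-1])
```

```text
(no output)
```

View pics/j_wrist.png

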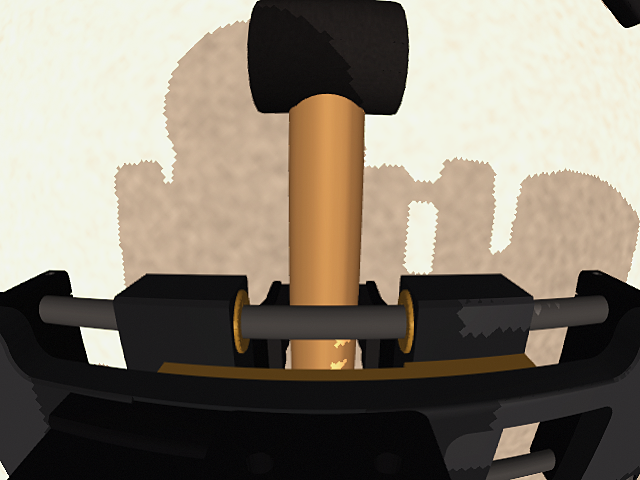

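Call:
servo_tool --deltas '[{"slide": [0, 0, -0.15], "spin": 0}, {"slide": [0, 0, 0], "spin": 0.6}, {"slide": [0, 0, 0], "spin": 0.8}, {"slide": [0, 0, 0], "spin": 0.8}, {"slide": [0, 0, 0], "spin": 0.8}, {"slide": [0, 0, 0], "spin": 0.8}, {"slide": [0, 0, 0], "spin": 0.6}, {"slide": [0, 0, 0], "spin": 0.3}, {"slide": [0, 0, 0], "spin": 0}]'

```text
time_s: 21.2
tcp_pos: [0.4743, 0.1921, 0.0101]
ee_rot: [[0.179, -0.984, 0.022], [-0.984, -0.179, -0.013], [0.016, -0.019, -1.0]]
wrist_force: [-0.3, 0.5, -1.8]
gripper_width: 0.333
```

Call:
servo_tool --deltas '[{"slide": [0.5, -0.35, 0], "spin": 0}, {"slide": [0.8, -0.57, 0], "spin": 0}, {"slide": [0.8, -0.57, 0], "spin": 0}, {"slide": [0.8, -0.57, 0], "spin": 0}, {"slide": [0.8, -0.57, 0], "spin": 0}, {"slide": [0.8, -0.57, 0], "spin": 0}, {"slide": [0.8, -0.57, 0], "spin": 0}, {"slide": [0.5, -0.35, 0], "spin": 0}, {"slide": [0, 0, 0], "spin": 0}, {"slide": [0, 0, 0], "spin": 0}]'

```text
time_s: 22.2
tcp_pos: [0.6028, 0.0639, 0.0109]
ee_rot: [[0.189, -0.982, 0.014], [-0.982, -0.189, -0.013], [0.015, -0.011, -1.0]]
wrist_force: [-0.3, 0.3, -2.1]
gripper_width: 0.332
```

Run:
```python
from h import *
for n in("top","side","wrist"):
    c=optics.capture(n);cv2.imwrite(f"pics/k_{n}.png",c["frame"][:,:,::-1])
print(sense()["joints"])
```

```text
[ 21.91788874  32.6057676  -17.09455037   1.55198859 -39.85274541
 -12.15723066]
```

View pics/k_top.png

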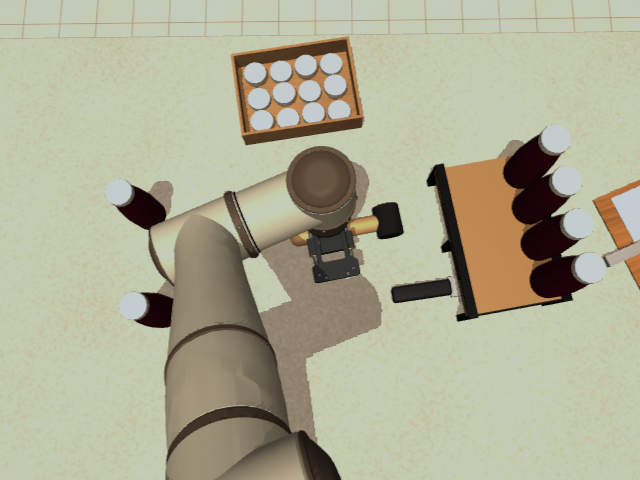

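View pics/k_side.png

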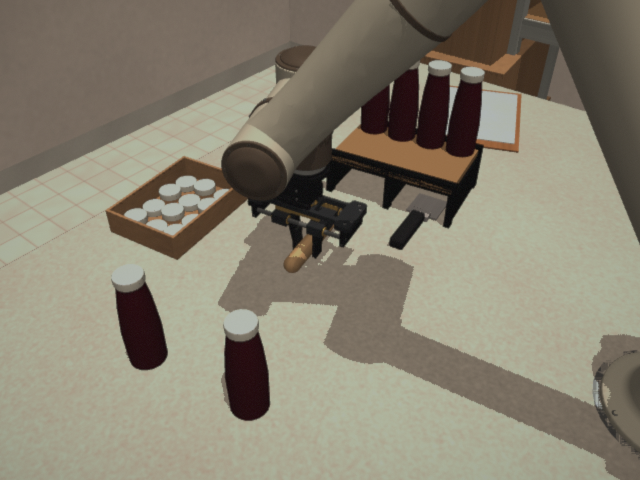

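View pics/k_wrist.png

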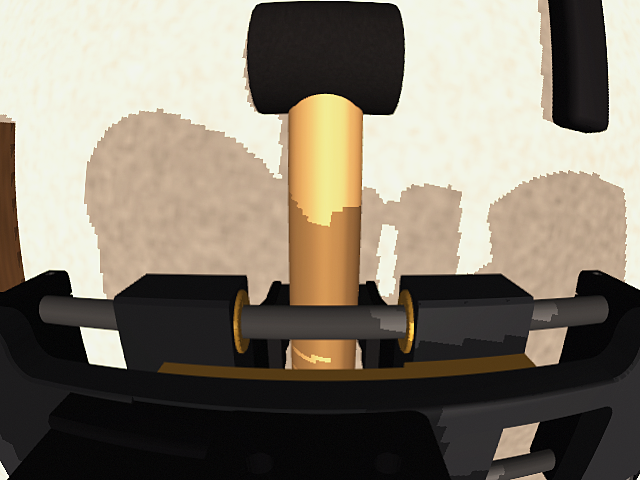

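```bash
cat > rk.py <<'E'
from h import *
a=np.radians(-80.2);O=np.array([.575,-.143]);X=np.array([np.cos(a),np.sin(a)]);Y=np.array([-X[1],X[0]])
def rk(p):
    d=np.array(p[:2])-O;return np.round([d@X,d@Y],4)
E
python3 - <<'E'
from rk import *
t=optics.capture("top")
print(rk(onz(t,389,220,.03)))
w=optics.capture("wrist")
a=wonz(w,326,98,.024);b=wonz(w,323,368,.019);print(rk(a),rk(b)); print("head",rk(wonz(w,326,58,.03)))
p=sense()["tcp_pos"];print("tcp",rk(p))
for u,v in((427.3,185.5),(458.9,321),(380+207/3.32,150+325/3.32)):print("post",rk(onz(t,u,v,0)))
E
```

```text
[-0.0876  0.0645]
[-0.1086  0.063 ] [-0.2307  0.062 ]
head [-0.0932  0.0633]
tcp [-0.1999  0.0624]
post [-0.0015  0.1219]
post [ 0.0023 -0.1302]
post [0.0012 0.0029]
```

Call:
servo_tool --deltas '[{"slide": [0.4, 0.01, 0], "spin": 0.1}, {"slide": [0.7, 0.01, 0], "spin": 0}, {"slide": [0.7, 0.01, 0], "spin": 0}, {"slide": [0.7, 0.01, 0], "spin": 0}, {"slide": [0.7, 0.01, 0], "spin": 0}, {"slide": [0, 0, 0], "spin": 0}]'

```text
time_s: 23.05
tcp_pos: [0.6142, -0.0165, 0.0126]
ee_rot: [[0.177, -0.984, 0.012], [-0.984, -0.178, -0.013], [0.015, -0.01, -1.0]]
wrist_force: [0.1, 0.1, -3.0]
gripper_width: 0.333
```

Run:
```python
from rk import *
w=optics.capture("wrist");cv2.imwrite("pics/l_wrist.png",w["frame"][:,:,::-1])
p=sense()["tcp_pos"];print("tcp",rk(p));a=wonz(w,326,98,.024);b=wonz(w,323,368,.019);print(rk(a),rk(b)); print("head",rk(wonz(w,326,58,.03)))
```

```text
tcp [-0.1188  0.0601]
[-0.0264  0.0596] [-0.1496  0.0602]
head [-0.0109  0.0597]
```

View pics/l_wrist.png

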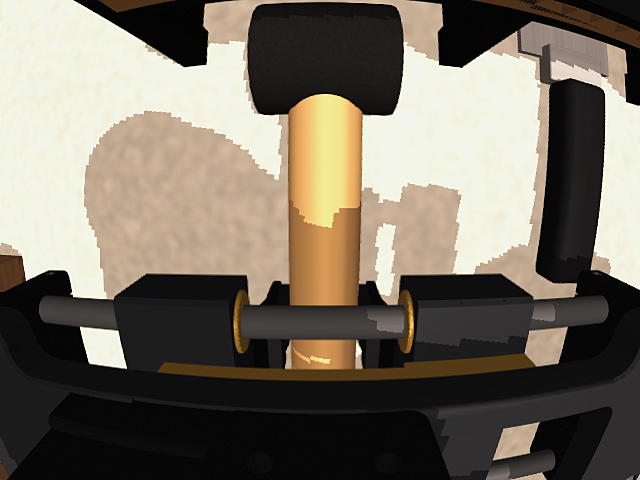

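Call:
servo_tool --deltas '[{"slide": [0.5, -0.02, 0.02], "spin": 0}, {"slide": [0.7, -0.02, 0.02], "spin": 0}, {"slide": [0.6, 0, 0.02], "spin": 0}, {"slide": [0.3, 0, 0], "spin": 0}, {"slide": [0, 0, 0], "spin": 0}, {"slide": [0, 0, 0], "spin": 0}]'

```text
time_s: 23.7
tcp_pos: [0.6249, -0.0685, 0.012]
ee_rot: [[0.18, -0.984, 0.012], [-0.984, -0.18, -0.012], [0.014, -0.01, -1.0]]
wrist_force: [-0.5, 0.5, -3.4]
gripper_width: 0.335
```

Run:
```python
from rk import *
w=optics.capture("wrist");cv2.imwrite("pics/n_wrist.png",w["frame"][:,:,::-1])
p=sense()["tcp_pos"];print("tcp",rk(p),"head",rk(p)+[.108,0])
```

```text
tcp [-0.065   0.0618] head [0.043  0.0618]
```

View pics/n_wrist.png

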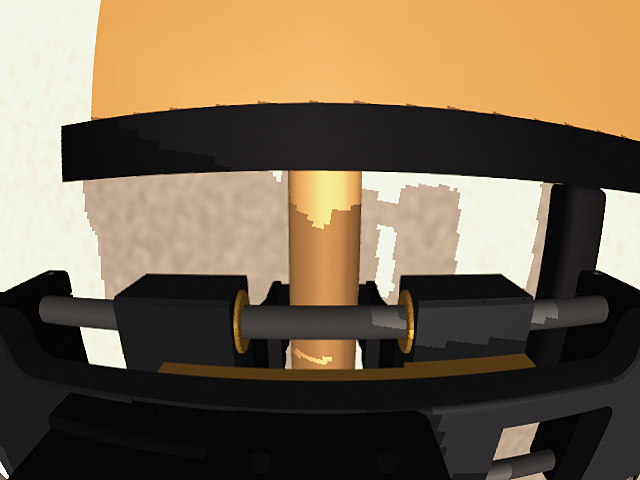

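Call:
servo_tool --deltas '[{"slide": [0.2, 0, 0.05], "spin": 0}, {"slide": [0, 0, 0.12], "spin": 0}, {"slide": [0, 0, 0.08], "spin": 0}, {"slide": [0, 0, 0], "spin": 0}]'

```text
time_s: 24.15
tcp_pos: [0.6262, -0.0726, 0.0071]
ee_rot: [[0.183, -0.983, 0.013], [-0.983, -0.183, -0.013], [0.015, -0.01, -1.0]]
wrist_force: [-0.5, -1.5, -0.9]
gripper_width: 0.338
```

Now release and lift straight up, backing away from the rack.

Call:
servo_tool --deltas '[{"slide": [0, 0, 0], "spin": 0}, {"slide": [0, 0, 0], "spin": 0}, {"slide": [0, 0, 0], "spin": 0}, {"slide": [0, 0, 0], "spin": 0}, {"slide": [0, 0, 0], "spin": 0}, {"slide": [0, 0, 0], "spin": 0}, {"slide": [0, 0, -0.5], "spin": 0}, {"slide": [0, 0, -0.8], "spin": 0}, {"slide": [0, 0, -0.8], "spin": 0}, {"slide": [0, 0, -0.8], "spin": 0}]' --gripper 0

```text
time_s: 25.15
tcp_pos: [0.6246, -0.0714, 0.0815]
ee_rot: [[0.184, -0.983, 0.01], [-0.983, -0.185, -0.014], [0.015, -0.007, -1.0]]
wrist_force: [0.8, 0.5, -0.3]
gripper_width: 0.994
```

Call:
servo_tool --deltas '[{"slide": [-0.5, 0, -1], "spin": 0}, {"slide": [-0.8, 0, -1], "spin": 0}, {"slide": [-0.8, 0, -1], "spin": 0}, {"slide": [-0.8, 0, -0.6], "spin": 0}, {"slide": [-0.8, 0, 0], "spin": 0}, {"slide": [-0.8, 0, 0], "spin": 0}, {"slide": [0, 0, 0], "spin": 0}, {"slide": [0, 0, 0], "spin": 0}]'

```text
time_s: 25.95
tcp_pos: [0.6048, 0.0439, 0.1873]
ee_rot: [[0.184, -0.983, 0.028], [-0.983, -0.184, -0.01], [0.015, -0.026, -1.0]]
wrist_force: [0.4, -0.2, 0.7]
gripper_width: 1.0
```

Run:
```python
from rk import *
for n in("top","side","wrist"):
    c=optics.capture(n);cv2.imwrite(f"pics/p_{n}.png",c["frame"][:,:,::-1])
```

```text
(no output)
```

View pics/p_top.png

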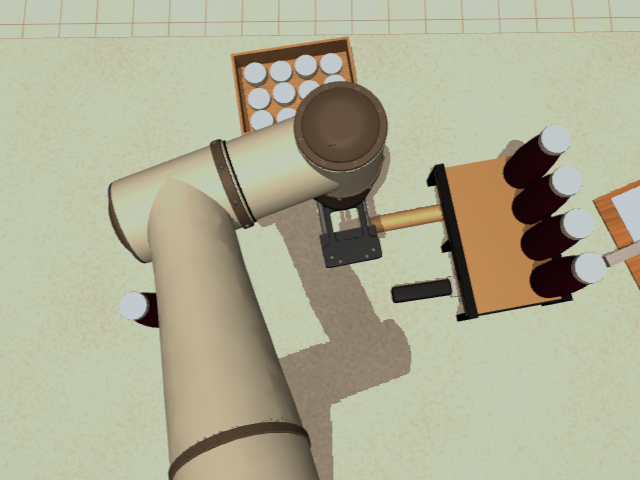

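View pics/p_side.png

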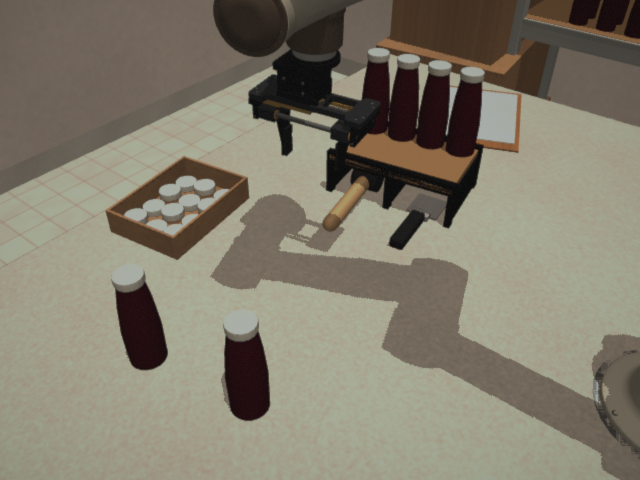

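View pics/p_wrist.png

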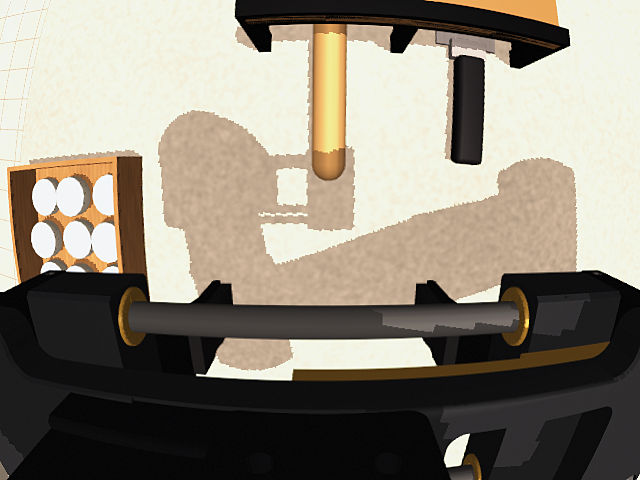

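Run:
```python
from rk import *
w=optics.capture("wrist");s=optics.capture("side")
b=rk(wonz(w,328,180,.0155));j=rk(wonz(w,330,45,.022));d=j-b;print("butt",b,"mid",j,"angle",np.degrees(np.arctan2(d[1],d[0])),"head",b+.176*d/np.linalg.norm(d))
print("side butt",rk(onz(s,328,224,.012)))
```

```text
butt [-0.1275  0.0618] mid [-0.0041  0.0612] angle -0.278583442478394 head [0.04849792 0.06094426]
side butt [-0.1143  0.0637]
```

Run:
```python
from h import *
print(sense()["time_s"],sense()["wrist_force"]);print(r.finish_job())
```

```text
26.2 [-0.28787251 -0.28344366  0.56108894]
the job is handed in; nothing more can be done
None
```

The mallet is back in its own bay (bay_a), head-first, and I handed the job in at 26.2 s; the hand-in reports no verdict.

I drew it out by the head and turned it about 140° just above the bench. Then I laid it down and let go, regripped the handle and slid it in straight.

- **Final position:** in the wrist view, the butt is about 128 mm out in front of the rack's front edge. The head centre is about 48 mm behind it, taking the 176 mm length as given. The mallet is within 0.5° of straight and central in the bay.
- **Disagreement:** the side view put the butt at about 114 mm out instead. Both readings are well within the limits.
- **Released:** the fingers are open, the arm is clear, and the wrist force is about zero.
- **Bystanders:** the scraper and the visible bottles look unmoved, but I judged this by eye and did not measure it.
- **Lying flat:** I did not measure this. I lowered the handle until the wrist force showed most of the weight was off the gripper, and it looks flat in the side view.

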